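Switch off the one outlet left on at the bench power box

ROBOT

A 6-joint arm with a two-finger parallel gripper is mounted at the origin on the work surface. World frame = base frame: x ahead of the robot, y to its left, z up, the work surface at z = 0. Lengths are in mm, angles in rad, forces in N, time in s.
With the tool pointing down it reaches from about 425 to 1125 mm from the base axis. Payload 14.9 kg.
Tool frame: the origin (TCP) lies at the very end of the fingers, on their centre line; the grasp point (between the pads) lies robot.grip_depth behind it (robot.grip_depth is the distance from the TCP to the grasp point, in mm); z points along the fingers, y is the line along which they close (so a half turn about z gives the same grasp; the last joint's range is limited). The gripper opens to 91 mm and grips with 3 to 60 N. Pads are 32 mm wide; open, the fingers measure 118 mm over their backs; the gripper's body (76 mm by 178 mm) begins 60 mm behind the grasp point.
Start: joints at [1.281, 0.379, 1.734, -0, 1.028, -0.033], TCP at [177.797, 677.057, 213.932] pointing down, gripper open.
Joint ranges: [-2.77, 2.77], [-0.74, 2.19], [0, 2.66], [-1.06, 4.2], [0.31, 2.87], [-3.08, 3.08]. Speed limits (rad/s): [1.89, 1.89, 2.39, 3.14, 3.14, 3.14].

INTERFACE

Orientations are given as a 3x3 rotation matrix whose columns are the frame's x, y, z axes.
In Python, from plant import robot, optics gives the robot as it stands.
- The arm moves only by the shell command python3 -m inch 'ROWS' [FORCE]. ROWS is text: rows parted by semicolons, each of 5 numbers parted by spaces: the shift along the tool's x, y, z in mm, then the turn about the tool's z in rad, then the opening, from -1 (shut) to 1 (fully open). In form: x y z roll fingers; .... A call has 1 to 12 rows; each row shifts and turns the commanded pose from where the row before left it, along the tool's axes as they then stand; what a row does not reach is not made up. A row lasts 1/8 s, in which the tool goes at most 62.5 mm and 10.7 degrees, less where a joint would pass 70% of its speed; a pose out of reach is approached as far as the arm can. A call with a gripper value outside its range is refused whole. The fingers move at their own pace and stop on an object; FORCE is the grip in N (left out, the last holds). Time passes only in rows, so rows that do not move let the fingers close. It gives the time, the measured TCP pose, the force, the opening and the grip force at its end, in the units of the state.
- robot.state(): the state, without advancing time (a new reading comes with each control period).
- optics.snapshot(name): name is "scene" or "top"; returns a dict with "frame" (420x560x3 uint8, red, green, blue), "intrinsics" (3x3 intrinsics, pixels), "extrinsics" (4x4, takes a point from world to camera coordinates). Camera axes: x right, y down, z forward; pixel columns grow to the right and rows downward; lengths in mm; the calibration is good to about 2 mm. A picture is of the moment at which its call begins. There is no depth.
- robot.finish_job(): hands the job in; it is judged then, once.
The state is a dict: "time": time; "joints": joint angles; "qd": joint speeds; "effort": joint torques, N m; "ee_pos": TCP position; "tool_rot": TCP orientation; "force": force on the tool from outside, world axes, zero at the start; "wrist_torque": the same for the moment, N m; "grip_width": finger opening in mm; "grasp_force": force on a finger pad.
Only numpy, scipy, OpenCV 4.12 (cv2) and the standard library are available. Lean on these libraries where they do the work, as an engineer would, in place of code of your own. Each camera call takes 0.05 s, during which the arm holds its last target. There are 200 camera calls.

TASK

One of the four outlets on the yellow bench power box has been left on: its red push-push key is still latched down, a few millimetres lower than the other three, which a light tap with a closed fingertip will tell you. Find that key, press it right in with the fingertip and let it spring up, so that all four keys stand up and all outlets are off. Never push another key in so far that its outlet comes on too, do not hammer or strain the keys, and do not pick up or shift the things standing around.

Things in the scene. Friction and masses are not known exactly. Their poses are not given: they have to be found in the camera images.
- power_box: Bench power box, fixed: yellow steel with black end caps, 165 mm deep (x), 402 mm long (y), flat top 85 mm above the bench. Origin: centre of its footprint at bench height; x points to its back, z up. Four identical red keys stand along its front top at x = -42 mm, y = -90, -30, 30 and 90 mm; each one's outlet lies behind it under a grey flap. The keys' letters do not follow their order in the row.
- switch_a: Switch a, fixed: a black bezel 40 mm square, 4 mm high, on the box top, with red key a in it. Origin: centre of the bezel's underside (85 mm above the bench), z up; it does not move with the key. The key is a flat square cap, 28 x 28 mm, centred over this point; its top is 20 mm above it when up, about 15 mm when latched, 11 mm when right in.
- key_a (a joint): How far key a is down, in m: 0 up (outlet off), about 0.005 latched (on), 0.009 right in, at its stop. Push-push: let go from beyond 0.0085, an up key stays latched and a latched key springs up; let go before 0.0075, it goes back to where it was. An up key starts to give at about 2.5 N, a latched one, 5 mm lower, at about 5 N; right in takes about 7 N (8 N at 0.02 m/s).
- switch_b: Switch b, fixed: a black bezel 40 mm square, 4 mm high, on the box top, with red key b in it. Origin: centre of the bezel's underside (85 mm above the bench), z up; it does not move with the key. The key is a flat square cap, 28 x 28 mm, centred over this point; its top is 20 mm above it when up, about 15 mm when latched, 11 mm when right in.
- key_b (a joint): How far key b is down, in m: 0 up (outlet off), about 0.005 latched (on), 0.009 right in, at its stop. Push-push: let go from beyond 0.0085, an up key stays latched and a latched key springs up; let go before 0.0075, it goes back to where it was. An up key starts to give at about 2.5 N, a latched one, 5 mm lower, at about 5 N; right in takes about 7 N (8 N at 0.02 m/s).
- switch_c: Switch c, fixed: a black bezel 40 mm square, 4 mm high, on the box top, with red key c in it. Origin: centre of the bezel's underside (85 mm above the bench), z up; it does not move with the key. The key is a flat square cap, 28 x 28 mm, centred over this point; its top is 20 mm above it when up, about 15 mm when latched, 11 mm when right in.
- key_c (a joint): How far key c is down, in m: 0 up (outlet off), about 0.005 latched (on), 0.009 right in, at its stop. Push-push: let go from beyond 0.0085, an up key stays latched and a latched key springs up; let go before 0.0075, it goes back to where it was. An up key starts to give at about 2.5 N, a latched one, 5 mm lower, at about 5 N; right in takes about 7 N (8 N at 0.02 m/s).
- switch_d: Switch d, fixed: a black bezel 40 mm square, 4 mm high, on the box top, with red key d in it. Origin: centre of the bezel's underside (85 mm above the bench), z up; it does not move with the key. The key is a flat square cap, 28 x 28 mm, centred over this point; its top is 20 mm above it when up, about 15 mm when latched, 11 mm when right in.
- key_d (a joint): How far key d is down, in m: 0 up (outlet off), about 0.005 latched (on), 0.009 right in, at its stop. Push-push: let go from beyond 0.0085, an up key stays latched and a latched key springs up; let go before 0.0075, it goes back to where it was. An up key starts to give at about 2.5 N, a latched one, 5 mm lower, at about 5 N; right in takes about 7 N (8 N at 0.02 m/s).
- plug_socket: A plain steel spark-plug socket (a tube 27 mm across, 42 mm tall) standing on top of the power box near its +y end; origin at the centre of its underside. Loose; to be left where it is.
- grease_tin: A small green-labelled tin, 42 mm across and 36 mm tall, standing on top of the power box near its -y end; origin at the centre of its underside. Loose; to be left where it is.
- spanner: An open-ended spanner lying flat on the bench in front of the box; origin at the centre of its underside. Loose; to be left where it is.
- screwdriver: A screwdriver lying on the bench behind the box; origin at the centre of its underside. Loose; to be left where it is.
- piston: An aluminium engine piston, 62 mm across and 50 mm tall, standing on the bench to the left; origin at the centre of its underside. Loose; to be left where it is.
- oil_bottle: A white oil bottle with a red cap, 64 mm across and 170 mm tall, standing on the bench to the right; origin at the centre of its underside. Loose; to be left where it is.
- air_filter: A red ring-shaped air filter, 92 mm across and 55 mm tall, standing on the bench to the right; origin at the centre of its underside. Loose; to be left where it is.
- plug_carton: A small cardboard carton, 30 x 85 x 30 mm, lying on the bench to the left; origin at the centre of its underside. Loose; to be left where it is.

How it is judged:
By the outcome, as a careful person would: the job done as asked, in the order asked, and still so for the second after the job is handed in, with the robot touching nothing.
It also fails if it takes over 58 s, if anything falls off the work surface, if the arm or the gripper's body presses on something with over 40 N, if the wrist force passes 120 N, or if a joint passes its speed limit or range.

## Working session

There is one attempt and no reset: what is moved stays moved. The work goes in short steps, Python scripts to look and compute and a shell command to move; the robot and the scene stay as the last step left them, time stands still between calls to the robot, and variables do not carry over. Pictures are saved under pics/ and viewed, at most 10 in all, crops included, and the job is handed in when it is done.

```bash
mkdir -p pics; python3 - <<'E'
from plant import robot, optics
import cv2,numpy as np
for n in("scene","top"):
    s=optics.snapshot(n);cv2.imwrite(f"pics/{n}0.png",s["frame"][:,:,::-1]);np.savez(n+"0.npz",**s)
    print(np.round(s["intrinsics"],1),np.round(s["extrinsics"],3))
s=robot.state();print(s["time"],s["ee_pos"],np.round(s["tool_rot"],3),s["force"],s["grip_width"],robot.grip_depth)
E
```

```text
[[507.3   0.  280.6]
 [  0.  507.3 209.5]
 [  0.    0.    1. ]] [[-1.070000e-01  9.940000e-01 -2.000000e-03  4.792900e+01]
 [ 7.790000e-01  8.200000e-02 -6.220000e-01 -3.951670e+02]
 [-6.180000e-01 -6.800000e-02 -7.830000e-01  1.706174e+03]
 [ 0.000000e+00  0.000000e+00  0.000000e+00  1.000000e+00]]
[[454.6   0.  279.1]
 [  0.  454.6 207.9]
 [  0.    0.    1. ]] [[ 4.700000e-02 -9.990000e-01  0.000000e+00 -2.154200e+01]
 [-9.770000e-01 -4.600000e-02 -2.090000e-01  5.756470e+02]
 [ 2.090000e-01  1.000000e-02 -9.780000e-01  1.049102e+03]
 [ 0.000000e+00  0.000000e+00  0.000000e+00  1.000000e+00]]
0.1 [177.68818265 676.72281123 213.36278319] [[-0.967  0.254 -0.   ]
 [ 0.254  0.967 -0.001]
 [ 0.    -0.001 -1.   ]] [0.43782174 0.35853423 0.84422175] 91.38941821640319 18.8
```

View pics/top0.png

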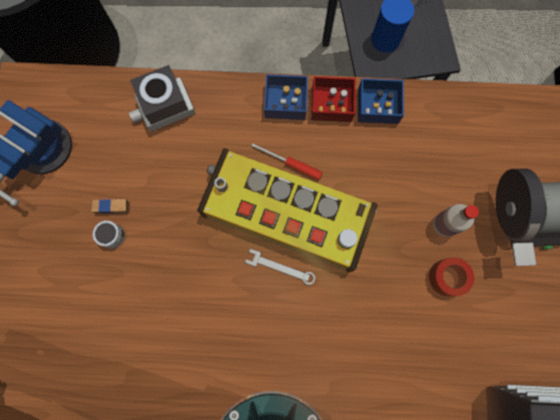

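View pics/scene0.png

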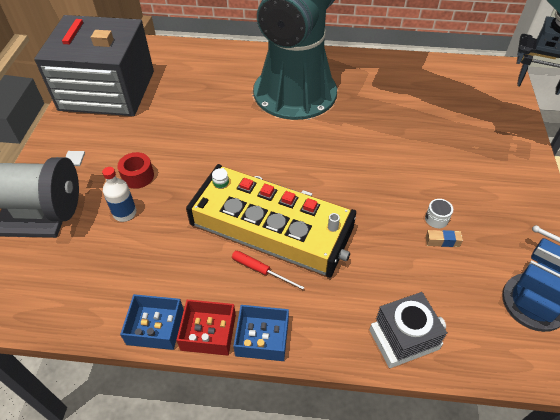

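The top view shows the keys at about (245,210), (269,218), (293,227) and (317,236). The socket is at (221,184) and the tin at (348,239). In the scene view the keys are at (246,184) to (310,205).

```bash
cat > m.py <<'E'
import cv2,numpy as np
def ray(s,u,v):
    K,E=s["intrinsics"],s["extrinsics"];R,t=E[:3,:3],E[:3,3]
    return -R.T@t, R.T@np.linalg.inv(K)@[u,v,1]
def plane(s,u,v,z):
    c,d=ray(s,u,v);return c+d*(z-c[2])/d[2]
def keys(s,box):
    h=cv2.cvtColor(s["frame"],cv2.COLOR_RGB2HSV);x0,y0,x1,y1=box
    m=(((h[...,0]<6)|(h[...,0]>174))&(h[...,1]>150)&(h[...,2]>80)).astype(np.uint8)
    w=np.zeros_like(m);w[y0:y1,x0:x1]=m[y0:y1,x0:x1]
    n,_,st,c=cv2.connectedComponentsWithStats(w)
    i=[k for k in range(1,n) if st[k,4]>30];return c[i],st[i]
E
python3 - <<'E'
from m import *
T=dict(np.load("top0.npz"));S=dict(np.load("scene0.npz"))
for s,b in((T,(230,195,335,250)),(S,(232,172,325,218))):
    c,st=keys(s,b);o=np.argsort(c[:,0]);c,st=c[o],st[o]
    if s is T:o=np.arange(len(c))
    for a,q in zip(c,st):print(a.round(1),q,plane(s,*a,104).round(1))
    P=np.array([plane(s,*a,104) for a in c]);d=P[-1]-P[0];print("pitch",np.linalg.norm(np.diff(P,axis=0),axis=1),"dir",np.degrees(np.arctan2(d[1],d[0])))
E
```

```text
[245.  208.1] [238 202  15  14 130] [562.5  85.2 104. ]
[267.4 218. ] [262 211  12  13  92] [541.4  31.5 104. ]
[317.  235.3] [311 229  13  14 133] [506.3 -85.4 104. ]
pitch [ 57.76737312 122.05258896] dir -108.23000683830118
[245.8 183.6] [239 178  14  12 107] [512.9 -83.5 104. ]
[266.7 190.2] [260 184  14  13 124] [529.5 -27.  104. ]
[288.  197.5] [282 191  13  14 127] [548.1  29.5 104. ]
[309.7 204.9] [303 199  14  13 130] [566.4  86.1 104. ]
pitch [58.83828049 59.54541498 59.47781139] dir 72.4935883345925
```

```bash
python3 -m inch '-20 -18 0 0 -1;-40 -36 0 0 -1;-40 -36 0 0 -1;-40 -36 0 0 -1;-40 -36 0 0 -1;-40 -36 0 0 -1;-40 -36 0 0 -1;-40 -36 0 0 -1;-40 -36 0 0 -1;-40 -36 0 0 -1;-40 -36 0 0 -1;-20 -18 0 0.054 -1' 10
cat > where.py <<'E'
from plant import robot
import numpy as np
s=robot.state();R=s["tool_rot"];p=s["ee_pos"];print(s["time"],p.round(1),np.degrees(np.arctan2(R[1,1],R[0,1])).round(2),"F",s["force"].round(2),s["grip_width"].round(1))
c=np.array([537.5,.8]);y=np.array([np.cos(np.radians(72.2)),np.sin(np.radians(72.2))])
for k in(90,30,-30,-90):
    d=np.r_[c+k*y-p[:2],0];print(k,(R.T@d).round(1))
E
python3 where.py
```

```text
time: 1.6
ee_pos: [503.7, 180.2, 213.8]
tool_rot: [[-0.951, 0.308, -0.0], [0.308, 0.951, -0.0], [-0.0, -0.0, -1.0]]
force: [-0.4, 1.0, -0.3]
grip_width: 0.5
grasp_force: 0.0Traceback (most recent call last):
  File "where.py", line 3, in <module>
    s=robot.state();R=s["tool_rot"];p=s["ee_pos"];print(s["time"],p.round(1),np.degrees(np.arctan2(R[1,1],R[0,1])).round(2),"F",s["force"].round(2),s["grip_width"].round(1))
                                                                                                                                                    ^^^^^^^^^^^^^^^^^^^^^
AttributeError: 'float' object has no attribute 'round'
```

```bash
sed -i 's/,s\["grip_width"\].round(1)//' where.py
python3 -m inch '-29 -23 0 0 -1;-29 -23 0 0 -1;-29 -24 0 0 -1;0 0 25 0 -1;0 0 25 0 -1;0 0 15 0 -1;0 0 0 0 -1;0 0 0 0 -1' >/dev/null
python3 where.py; python3 - <<'E'
from m import *
T=dict(np.load("top0.npz"));print("socket",plane(T,221,184,127),"tin",plane(T,348,239,121))
from plant import optics
s=optics.snapshot("top");cv2.imwrite("pics/t1.png",cv2.resize(s["frame"][150:290,180:400,::-1],None,fx=3.5,fy=3.5))
E
```

```text
2.6 [564.7  89.2 149.7] 72.21 F [0.23 0.31 0.33]
90 [-1.2 -2.5  0. ]
30 [ -1.2 -62.5  -0. ]
-30 [  -1.2 -122.5   -0. ]
-90 [-1.200e+00 -1.825e+02 -1.000e-01]
socket [612.12961996 142.36763804 127.        ] tin [ 498.43509372 -154.66096383  121.        ]
```

View pics/t1.png

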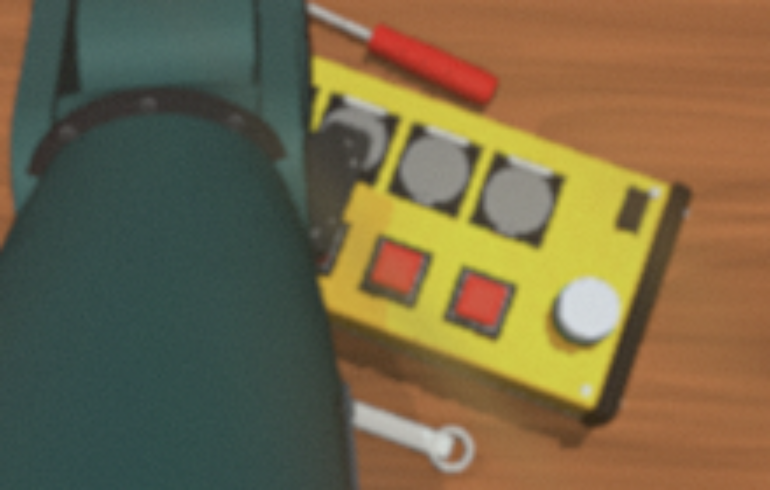

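The arm hides the +y half of the box. The -30 and -90 keys are at about (398,268) and (481,300) in the crop, with clear space between the finger and the socket. Next I'll tap.

```bash

python3 -m inch '-1 -2.5 10 0 -1;0 0 15 0 -1;0 0 10 0 -1;0 0 3 0 -1;0 0 0 0 -1;0 0 0 0 -1' >/dev/null
python3 where.py|head -2
for i in 1; do python3 -m inch '0 0 1 0 -1;0 0 1 0 -1;0 0 1 0 -1;0 0 0 0 -1;0 0 0 0 -1' ; done
```

```text
3.4 [564.6  86.4 111.2] 72.2 F [-0.12 -0.54  0.37]
90 [-0.3  0.2  0. ]
time: 4.03
ee_pos: [564.4, 86.4, 107.9]
tool_rot: [[-0.952, 0.306, -0.0], [0.306, 0.952, -0.0], [0.0, -0.0, -1.0]]
force: [-0.3, 0.3, -0.5]
grip_width: 0.5
grasp_force: 0.0
```

```bash

python3 -m inch '0 0 1 0 -1;0 0 1 0 -1;0 0 0 0 -1;0 0 0 0 -1' |grep -E 'ee|^force'
python3 -m inch '0 0 1 0 -1;0 0 0 0 -1;0 0 0 0 -1'  |grep -E 'ee|^force'
python3 -m inch '0 0 1 0 -1;0 0 0 0 -1;0 0 0 0 -1'  |grep -E 'ee|^force'
```

```text
ee_pos: [564.4, 86.3, 105.9]
force: [-0.3, 0.5, -0.5]
ee_pos: [564.5, 86.3, 105.0]
force: [-0.5, 0.2, 2.9]
ee_pos: [564.5, 86.4, 104.0]
force: [-0.0, 0.0, 2.7]
```

Key +90 is up: contact is at 105 mm with 2.8 N. I'll lift and tap the next one.

```bash

python3 -m inch '0 0 -6 0 -1;0 0 -6 0 -1;0 -20 0 0 -1;0 -20 0 0 -1;0 -20 0 0 -1;0 0 5 0 -1;0 0 3 0 -1;0 0 1 0 -1;0 0 1 0 -1;0 0 1 0 -1;0 0 1 0 -1;0 0 0 0 -1'|grep -E 'ee|^force'
python3 where.py | sed -n '1p;3p'
```

```text
ee_pos: [546.2, 29.4, 104.0]
force: [-0.3, 2.2, 3.2]
6.775 [546.2  29.4 104. ] 72.2 F [-0.31  2.22  3.22]
30 [-0.5  0.1  0. ]
```

Key +30 is up too.

```bash

python3 -m inch '0 0 -6 0 -1;0 0 -6 0 -1;0 -20 0 0 -1;0 -20 0 0 -1;0 -20 0 0 -1;0 0 5 0 -1;0 0 3 0 -1;0 0 1 0 -1;0 0 1 0 -1;0 0 1 0 -1;0 0 1 0 -1;0 0 0 0 -1'|grep -E 'ee|^force'
python3 where.py | sed -n '1p;4p'
```

```text
ee_pos: [527.8, -27.8, 104.0]
force: [0.1, 1.2, 2.4]
8.275 [527.8 -27.8 104. ] 72.2 F [0.09 1.2  2.38]
-30 [-0.5  0.1  0. ]
```

Key -30 is up as well. The last one should be latched, so I'll confirm it.

```bash

python3 -m inch '0 0 -6 0 -1;0 0 -6 0 -1;0 -20 0 0 -1;0 -20 0 0 -1;0 -20 0 0 -1;0 0 5 0 -1;0 0 3 0 -1;0 0 1 0 -1;0 0 1 0 -1;0 0 1 0 -1;0 0 1 0 -1;0 0 0 0 -1'|grep -E 'ee|^force'
python3 where.py | sed -n '1p;5p'
python3 -m inch '0 0 1 0 -1;0 0 1 0 -1;0 0 0 0 -1;0 0 0 0 -1' |grep -E 'ee|^force'
```

```text
ee_pos: [509.3, -85.0, 103.9]
force: [0.5, -0.0, 1.2]
9.775 [509.3 -85.  103.9] 72.2 F [ 0.47 -0.02  1.16]
-90 [-0.6  0.3 -0. ]
ee_pos: [509.4, -85.1, 101.9]
force: [-0.4, 0.4, -0.6]
```

The tool is free at 101.9 mm, so key -90 is the latched one. I'll press it in slowly.

```bash

python3 -m inch '0 0 1 0 -1;0 0 1 0 -1;0 0 0 0 -1;0 0 0 0 -1' |grep -E 'ee|^force'
python3 -m inch '0 0 1 0 -1;0 0 1 0 -1;0 0 0 0 -1;0 0 0 0 -1' |grep -E 'ee|^force'
python3 -m inch '0 0 1 0 -1;0 0 0.5 0 -1;0 0 0 0 -1;0 0 0 0 -1' |grep -E 'ee|^force'
```

```text
ee_pos: [509.4, -85.0, 100.0]
force: [-1.3, 0.1, 4.2]
ee_pos: [509.4, -85.0, 98.1]
force: [-2.1, 0.8, 5.4]
ee_pos: [509.5, -85.1, 96.6]
force: [-2.3, 0.4, 6.4]
```

```bash

python3 -m inch '0 0 0.4 0 -1;0 0 0 0 -1;0 0 0 0 -1' |grep -E 'ee|^force'
python3 -m inch '0 0 0.3 0 -1;0 0 0 0 -1;0 0 0 0 -1' |grep -E 'ee|^force'
```

```text
ee_pos: [509.4, -85.0, 96.2]
force: [-2.2, 1.0, 6.1]
ee_pos: [509.5, -85.1, 96.2]
force: [-3.9, 0.1, 13.7]
```

The force rose to 13.7 N with no further travel, so the key is at its stop. I'll release it, lift, then re-tap lightly to confirm it is up.

```bash

python3 -m inch '0 0 -1 0 -1;0 0 -2 0 -1;0 0 -3 0 -1;0 0 -5 0 -1;0 0 -5 0 -1;0 0 0 0 -1;0 0 0 0 -1' |grep -E 'ee|^force'
python3 -m inch '0 0 4 0 -1;0 0 2 0 -1;0 0 1 0 -1;0 0 1 0 -1;0 0 0.5 0 -1;0 0 0 0 -1;0 0 0 0 -1' |grep -E 'ee|^force'
```

```text
ee_pos: [509.3, -85.0, 111.6]
force: [-0.0, 0.7, 1.6]
ee_pos: [509.3, -85.0, 103.3]
force: [-2.4, 0.5, 2.7]
```

```bash

python3 - <<'E'
from plant import robot,optics
import numpy as np
f=[]
for i in range(6):
    optics.snapshot("top");f.append(robot.state()["force"])
print(np.mean(f,0))
E
python3 -m inch '0 0 -5 0 -1;0 0 -15 0 -1;0 0 -25 0 -1;0 0 -35 0 -1;0 0 -35 0 -1;40 36 0 0 -1;40 36 0 0 -1;40 36 0 0 -1;40 36 0 0 -1;40 36 0 0 -1;40 36 0 0 -1;40 36 0 0 -1' |grep -E 'ee|^force'
python3 -m inch '40 36 0 0 -1;40 36 0 0 -1;30 27 0 0 -1;20 20 0 0 -1;0 0 0 0 -1;0 0 0 0 -1' |grep -E 'time|ee|^force'
python3 - <<'E'
from plant import optics
import cv2
for n in("top","scene"):
    s=optics.snapshot(n)["frame"][:,:,::-1];cv2.imwrite(f"pics/{n}2.png",s)
    if n=="scene":cv2.imwrite("pics/s2c.png",cv2.resize(s[150:290,170:370],None,fx=4,fy=4))
E
```

```text
[-2.33480187  0.3697462   3.13265446]
ee_pos: [319.0, 242.0, 219.5]
force: [0.9, 0.3, -0.4]
time: 16.82
ee_pos: [232.6, 393.3, 218.7]
force: [-0.7, -0.2, 0.3]
```

View pics/s2c.png

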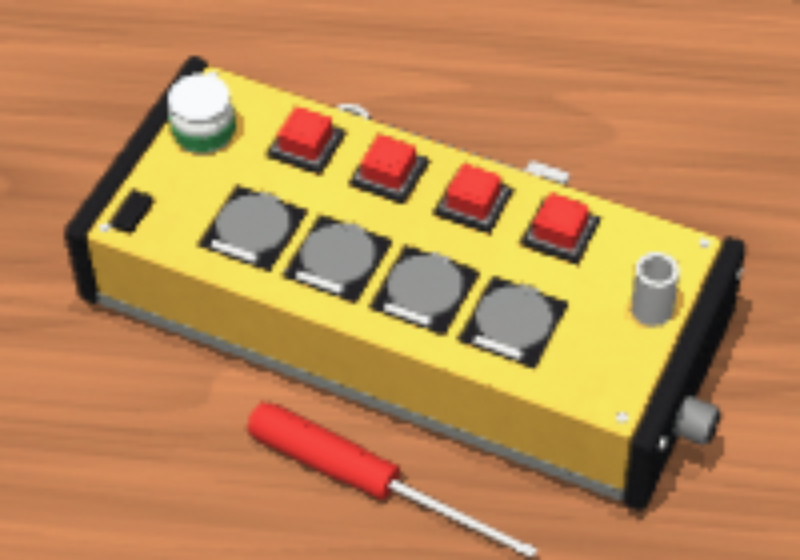

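View pics/top2.png

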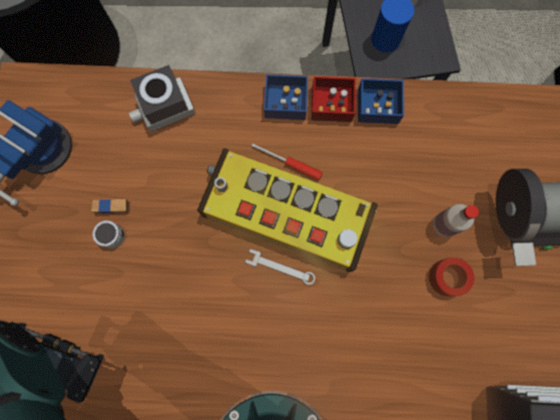

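The four keys at crop (305,133), (388,162), (473,193) and (561,221) stand equally high. The socket, tin, spanner and the other things are where they were, and the arm is clear.

```bash
python3 -c "
from plant import robot
print(robot.finish_job())"
```

```text
the job is handed in; nothing more can be done
None
```

The latched key was the one at y = -90 mm, nearest the grease tin: I pressed it right in and it sprang up, so all four keys stand up, nothing else was moved, and the job is handed in at about 17 s.

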